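Slide the glaze-bottle carrier into its parking corner

TASK

Push the tall wooden bottle carrier along the bench, pushing only on the plain kick board at its base so that it slides upright instead of tipping, until it is parked in the corner of the two low rails: its back flat against the long rail and its side up against the short rail. Do not lift it or touch its upper part, bottles or handle, leave all the other things where they are, and finish with the hand clear of it.

Things in the scene. Friction and masses are not known exactly. Their poses are not given: they have to be found in the camera images.
- carrier: tall bottle carrier, 1.2 to 1.8 kg, loose, on four rubber feet. Base: plain plywood kick board box, 120 x 120 mm in plan, 6 to 90 mm above the bench. Tips if pushed over about 50 mm above the bench; sliding takes 8 to 20 N. Origin: centre of its underside at bench height, z up, x and y normal to its sides; parked, its +x side is at the long rail, its +y side at the short one
- carrier_upper: the carrier's upper part, fixed to it: slatted box 112 x 112 mm, 90 to 182 mm above the bench, set back 4 mm from the kick board all round; bottle caps up to 200 mm; wooden bar handle along y at 235 mm (top 245 mm). Not to be touched. Origin: on the carrier's axis, 90 mm up
- corner: two wooden rails, 30 mm high and thick, screwed to the bench, meeting at a square inside corner, which is the origin (bench height). Long rail: face in the plane x = 0, from y = -370 to +30 mm. Short rail: face in the plane y = 0, from x = -130 to 0 mm. The parking place is on their -x, -y side, open to the robot and to -y. This x axis points away from the robot within 0.15 rad
- corner_home (a point): where the carrier's origin is when it is parked against both rails: 60 mm from each rail face, at bench height; axes as the corner's
- cup: bystander, to be left alone: open clay cup, 68 mm across, 85 mm tall. Origin: centre of its underside
- round_vase: bystander, to be left alone: squat closed clay vase, 110 mm across, 112 mm tall. Origin: centre of its underside
- glaze_jar: bystander, to be left alone: white lidded jar, 64 mm across, 85 mm tall. Origin: centre of its underside
- brush: bystander, to be left alone: brush lying flat, 200 mm long, 42 mm wide, 20 mm high, behind the long rail. Origin: centre of its underside
- spatula: bystander, to be left alone: flat spatula with a wooden handle, 280 mm long, 65 mm wide, lying on the bench. Origin: centre of its underside
- shoulder_pot: bystander, to be left alone: grey clay pot, 116 mm across, 130 mm tall. Origin: centre of its underside
- roller: bystander, to be left alone: wooden roller, 200 mm long, 40 mm thick, lying flat. Origin: centre of its underside

How it is judged (in metres and radians):
At the end, for the whole second after the job is handed in: The carrier stands upright and at rest on the bench, within 6 mm of touching both rails and square to them within 0.06 rad (x of carrier in the frame of corner between -0.066 and -0.054 m and y of carrier in the frame of corner between -0.066 and -0.054 m and angle between the x axis of carrier and the x axis of corner, either way round below 0.06 rad and angle between carrier's own z axis and vertical below 0.04 rad and height (world z) of carrier below 0.006 m and linear speed of carrier below 0.01 m/s).
It fails at once if the carrier is tipped by more than 0.17 rad (10 degrees) (angle between carrier's own z axis and vertical above 0.17 rad).
It fails at once if the carrier is lifted (its underside's centre more than 15 mm above the bench) (height (world z) of carrier above 0.015 m).
It fails at once if the robot pushes or holds the carrier's upper part, bottles or handle (over 1 N) (contact force between any of the fingers, the arm and carrier_upper above 1 N).
It fails at once if another thing on the bench is moved by more than 20 mm (distance of any of cup, round_vase, glaze_jar, brush, spatula, shoulder_pot, roller from where it was at the start of the episode above 0.02 m).
It also fails if it takes over 62 s, if anything falls off the work surface, if the arm or the gripper's body presses on something with over 40 N, if the wrist force passes 120 N, or if a joint passes its speed limit or range.

ROBOT

A 6-joint arm with a two-finger parallel gripper is mounted at the origin on the work surface. World frame = base frame: x ahead of the robot, y to its left, z up, the work surface at z = 0. Lengths are in m, angles in degrees, forces in N, time in s.
With the tool pointing down it reaches from about 0.35 to 0.875 m from the base axis. Payload 4.2 kg.
Tool frame: the origin (TCP) lies between the finger pads; the fingertips stand 19 mm ahead of it and the grasp point (between the pads) is the TCP; z points along the fingers, y is the line along which they close (so a half turn about z gives the same grasp; the last joint's range is limited). The gripper opens to 87 mm and grips with 3 to 60 N. Pads are 19 mm wide; open, the fingers measure 117 mm over their backs; the gripper's body (75 mm by 190 mm) begins 51 mm behind the grasp point.
Start: joints at [-54.74, 22.042, 0.453, 0, -68.411, -14.817], TCP at [0.218, -0.586, 0.242] pointing down, gripper open.
Joint ranges: [-179.83, 179.83], [-69.29, 118.12], [-61.27, 80.66], [-181.25, 117.63], [-171.15, -9.14], [-177.46, 177.46]. Speed limits (degrees/s): [159.86, 159.86, 180, 180, 180, 180].

INTERFACE

Orientations are given as a 3x3 rotation matrix whose columns are the frame's x, y, z axes.
In Python, from cell import get_state, get_image, camera_info, job_done gives the robot as it stands.
- The arm moves only by the tool arm_command, never from a script. Its argument "commands" is a list of rows, each a list of 3 entries, a list of its own where there are three numbers: the finger opening in mm, from 0 to 87, then the shift along the world's x, y, z in parts of the range, where 1.0 means 1000 mm, then the turn, a rotation vector about the world's x, y, z in a scale on which 1.0 is 2 rad. A call has 1 to 8 rows; each row is the pose to reach, as a shift and turn from the pose commanded when the call began; what a row does not reach only later rows make up. A row lasts 1/10 s, in which the tool goes at most 50 mm and 8.59 degrees, less where a joint would pass 70% of its speed; a pose out of reach is approached as far as the arm can. No shift or turn number may pass 1 either way. A call with a gripper value outside its range is refused whole. The fingers move at their own pace and stop on an object; the grip force is fixed at half the most. Time passes only in rows, so rows that repeat a pose let the fingers close. It gives the time, the measured TCP pose, the force, the opening and the grip force at its end, in the units of the state.
- get_state(): the state, without advancing time (a new reading comes with each control period).
- get_image(name): name is "side" or "top" or "wrist"; returns the picture (384x512x3 uint8, red, green, blue); there is no depth.
- camera_info(name): a dict with "fx", "fy", "cx", "cy" (pixels), "position" and "attitude" of the camera in the world; the wrist camera has in their place "tool_from_camera" (4x4, takes a point from camera to tool coordinates, whose origin is the TCP and whose axes are the flange's). Camera axes: x right, y up, looking along -z (the intrinsics and any distortion apply to the point x, -y, -z); pixel columns grow to the right and rows downward; lengths in m; the calibration is good to about 2 mm. The wrist camera is an equidistant fisheye: a pixel r from the principal point sees the ray r / f radians off the axis. A picture is of the moment at which its call begins: read the wrist's pose just before it. camera_info takes no time and is no camera call.
- job_done(): hands the job in; it is judged then, once.
The state is a dict: "t": time; "joint_positions": joint angles; "dq": joint speeds; "effort": joint torques, N m; "ee_pos": TCP position; "ee_rot": TCP orientation; "ft_force": force on the tool from outside, world axes, zero at the start; "wrist_torque": the same for the moment, N m; "opening": opening from 0.0 (shut) to 1.0 (fully open); "grasp_force": force on a finger pad.
Only numpy, scipy, OpenCV 4.12 (cv2) and the standard library are available. Lean on these libraries where they do the work, as an engineer would, in place of code of your own. Each camera call takes 0.05 s, during which the arm holds its last target. There are 200 camera calls.

## Working session

There is one attempt and no reset: what is moved stays moved. The work goes in short steps, Python scripts to look and compute and a tool call to move; the robot and the scene stay as the last step left them, time stands still between calls to the robot, and variables do not carry over. Pictures are saved under pics/ and viewed, at most 10 in all, crops included, and the job is handed in when it is done.

Besides the shell and the picture viewer there is one more tool, called after "Request:" by a JSON object that holds its "method" and its "body", one argument or row to a line. arm_command: Moves the arm, as the interface text tells. Its arguments: {"type":"object","properties":{"commands":{"type":"array"}},"required":["commands"]}

```bash
ls; mkdir -p pics; python3 - <<'E'
from cell import *
import cv2
for n in ("side","top"):
    im=get_image(n); cv2.imwrite(f"pics/{n}0.png",cv2.cvtColor(im,cv2.COLOR_RGB2BGR)); print(n,camera_info(n))
s=get_state();print(s['t'],s['ee_pos'],s['ee_rot'])
E
```

```text
pics
side {'fx': 389.9163630857059, 'fy': 389.9163630857059, 'cx': 260.99681341605174, 'cy': 187.70159414157328, 'position': array([0.24431256, 1.1836297 , 0.85553194]), 'attitude': array([[-0.96515675,  0.13322339, -0.22521985],
       [-0.26163033, -0.50673997,  0.8214403 ],
       [-0.00469284,  0.85174299,  0.52393878]])}
top {'fx': 440.74236080523025, 'fy': 440.74236080523025, 'cx': 258.8609464012419, 'cy': 197.20975737879067, 'position': array([0.34145366, 0.02876253, 1.66790485]), 'attitude': array([[ 0.00809635,  0.99205717, -0.12552697],
       [-0.99993516,  0.00903734,  0.00692865],
       [ 0.00800805,  0.12546273,  0.99206601]])}
0.1 [ 0.21813008 -0.58515482  0.24054664] [[-9.37072316e-01 -3.49134399e-01 -8.02970118e-04]
 [-3.49135307e-01  9.37070491e-01  1.85261111e-03]
 [ 1.05629334e-04  2.01637581e-03 -9.99997962e-01]]
```

View pics/top0.png

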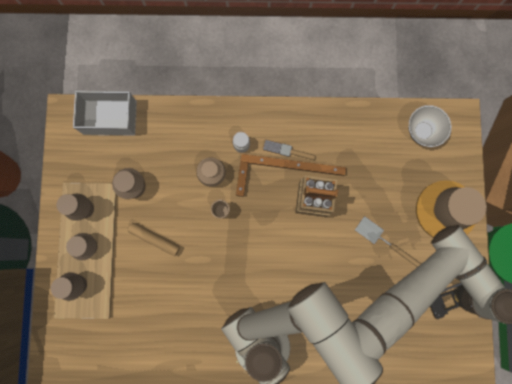

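View pics/side0.png

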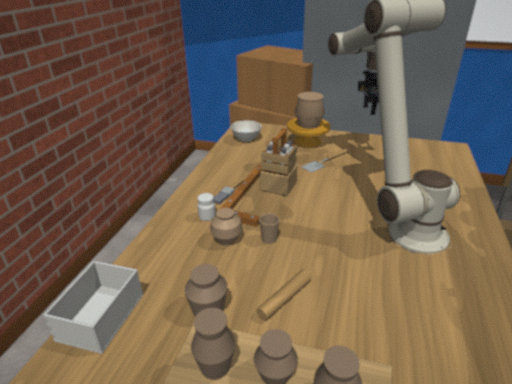

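The top view shows the rail corner near (247,162), the long rail running right to (345,172) and the short rail running down to (241,195). The carrier is around (318,197). The cup is at (221,210), close to the short rail's outer side. Next I'll enlarge this area.

```bash
python3 - <<'E'
import cv2
a=cv2.imread('pics/top0.png')[140:225,210:360]; cv2.imwrite('pics/topc.png',cv2.resize(a,None,fx=5,fy=5,interpolation=cv2.INTER_CUBIC))
a=cv2.imread('pics/side0.png')[130:250,190:310]; cv2.imwrite('pics/sidec.png',cv2.resize(a,None,fx=5,fy=5,interpolation=cv2.INTER_CUBIC))
E
cat > h.py <<'E'
import numpy as np, cv2
from cell import *
def px2w(n,u,v,z):
    c=camera_info(n); d=np.array([(u-c['cx'])/c['fx'],-(v-c['cy'])/c['fy'],-1.]); d=c['attitude']@d; p=c['position']
    return p+d*(z-p[2])/d[2]
def w2px(n,P):
    c=camera_info(n); q=c['attitude'].T@(np.asarray(P)-c['position'])
    return c['cx']-c['fx']*q[0]/q[2], c['cy']+c['fy']*q[1]/q[2]
E
```

```text
(no output)
```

View pics/topc.png

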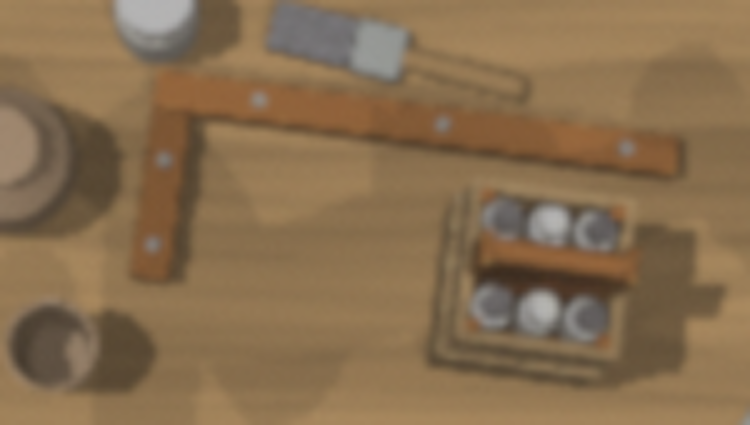

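View pics/sidec.png

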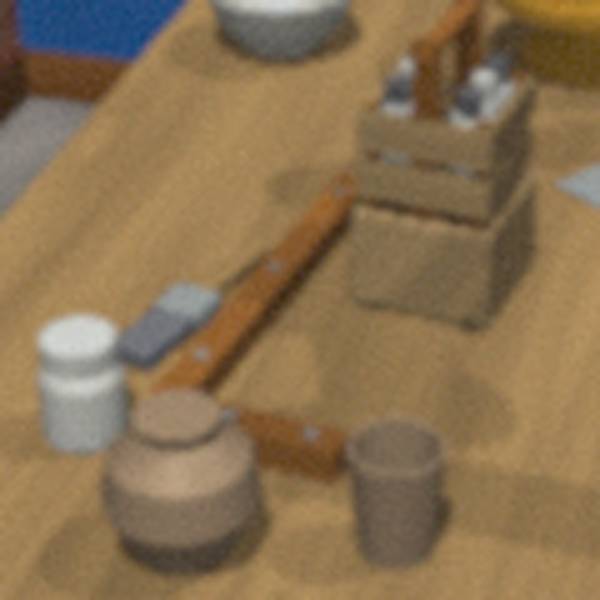

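The crops show the rails' top inner edges clearly, with the corner at about crop (190,112). In the side crop the kick board's near corner is at about (485,325) at the bottom and (490,222) at the top. Now I'll turn these into positions, using an orange mask for the rails.

```bash
python3 - <<'E'
from h import *
T=lambda x,y:((x+.5)/5-.5+210,(y+.5)/5-.5+140)
S=lambda x,y:((x+.5)/5-.5+190,(y+.5)/5-.5+130)
def p(m,n,uv,z): print(m,np.round(px2w(n,*uv,z),4))
p('corner top','top',T(190,112),.03); p('long end','top',T(680,172),.03); p('short end','top',T(170,279),.03)
for a in [(432,362),(450,190),(608,380)]: p('kick base','top',T(*a),.006)
for a in [(355,303),(485,325),(530,245)]: p('kick base side','side',S(*a),.006)
for a in [(355,205),(490,222),(535,180)]: p('kick top side','side',S(*a),.09)
# orange mask of rails
for n,z in (("top",.03),):
    im=cv2.imread(f'pics/{n}0.png'); h=cv2.cvtColor(im,cv2.COLOR_BGR2HSV)
    big=cv2.resize(im[140:225,210:360],None,fx=5,fy=5,interpolation=cv2.INTER_CUBIC); hb=cv2.cvtColor(big,cv2.COLOR_BGR2HSV)
    print(hb[140,400],hb[150,600],hb[200,165],hb[160,350],hb[350,300],hb[300,165])
    m=((hb[...,0]<14)&(hb[...,1]>130)&(hb[...,2]>95)).astype(np.uint8)
    pts=[]
    for x in range(230,660,10):
        c=np.where(m[80:185,x])[0]
        if len(c): pts.append(px2w(n,*T(x,80+c.max()+.5),z)[:2])
    pts=np.array(pts); k=np.polyfit(pts[:,1],pts[:,0],1); r=pts[:,0]-np.polyval(k,pts[:,1]); k=np.polyfit(pts[abs(r)<.003,1],pts[abs(r)<.003,0],1); print('long x=k y+c',k,r.std())
    q=[]
    for y in range(130,265,8):
        c=np.where(m[y,120:230])[0]
        if len(c): q.append(px2w(n,*T(120+c.max()+.5,y),z)[:2])
    q=np.array(q); j=np.polyfit(q[:,0],q[:,1],1); print('short y=j x+c',j,(q[:,1]-np.polyval(j,q[:,0])).std())
    x=(k[0]*j[1]+k[1])/(1-k[0]*j[0]); print('corner',x,np.polyval(j,x),'yaw', -k[0], j[0])
for nm,P in dict(cup=(221,212),jar=(241,147)).items(): p(nm,'top',P,0)
E
```

```text
corner top [0.6826 0.061  0.03  ]
long end [ 0.64   -0.3096  0.03  ]
short end [0.555  0.0746 0.03  ]
kick base [ 0.4966 -0.124   0.006 ]
kick base [ 0.6288 -0.1381  0.006 ]
kick base [ 0.4841 -0.2573  0.006 ]
kick base side [ 0.6059 -0.1289  0.006 ]
kick base side [ 0.4955 -0.1232  0.006 ]
kick base side [ 0.4846 -0.2587  0.006 ]
kick top side [ 0.6094 -0.1433  0.09  ]
kick top side [ 0.4984 -0.1437  0.09  ]
kick top side [ 0.4769 -0.2218  0.09  ]
[ 14 136 103] [ 14 146 138] [ 14 147 125] [ 17 113 149] [ 17 111 136] [ 17 109 147]
long x=k y+c [0.10123519 0.68593299] 0.0073985750036204365
short y=j x+c [-0.18187107  0.18761567] 0.005529862216494893
corner 0.6921820181251244 0.06172778514879593 yaw -0.10123518858675934 -0.18187107015704987
cup [0.4946 0.1604 0.    ]
jar [0.7477 0.0878 0.    ]
```

```bash
python3 - <<'E'
from h import *
from scipy.spatial.transform import Rotation as Ro
print(np.round(camera_info('wrist')['tool_from_camera'],3))
s=get_state(); R=np.array(s['ee_rot']); a=-.11
xh=np.array([np.cos(a),np.sin(a),0]); yh=np.array([-np.sin(a),np.cos(a),0]); Z=np.array([0,0,1])
for th in (45,):
  t=np.radians(th)
  for nm,f,w in(('push x',xh,yh),('push y',yh,-xh)):
    for sg in (1,-1):
      z=np.sin(t)*f-np.cos(t)*Z; y=sg*w; Rt=np.c_[np.cross(y,z),y,z]
      print(th,nm,sg,np.round(Ro.from_matrix(Rt@R.T).as_rotvec(),3),'\n',np.round(Rt,3))
E
```

```text
[[-0.     0.966  0.258  0.071]
 [ 1.     0.    -0.     0.001]
 [-0.     0.258 -0.966 -0.143]
 [ 0.     0.     0.     1.   ]]
45 push x 1 [ 0.096 -0.787 -0.443] 
 [[-0.703  0.11   0.703]
 [ 0.078  0.994 -0.078]
 [-0.707  0.    -0.707]]
45 push x -1 [-1.054 -0.133  2.495] 
 [[ 0.703 -0.11   0.703]
 [-0.078 -0.994 -0.078]
 [ 0.707 -0.    -0.707]]
45 push y 1 [ 0.649 -0.509  1.044] 
 [[-0.078 -0.994  0.078]
 [-0.703  0.11   0.703]
 [-0.707 -0.    -0.707]]
45 push y -1 [ 0.571  0.736 -1.915] 
 [[ 0.078  0.994  0.078]
 [ 0.703 -0.11   0.703]
 [ 0.707  0.    -0.707]]
```

The rows are not in the units I measure in: shifts go in shares of 1000 mm and turns go in shares of 2 rad. I convert before sending: 375 mm / 1000 = 0.375, 240 mm / 1000 = 0.24, -0.787 rad / 2 = -0.3935.

Request:
{"method": "arm_command", "body": {
  "commands": [
    [50,[0.04,0.05,0.02],[0.005,-0.05,-0.03]],
    [50,[0.06,0.1,0.02],[0.01,-0.1,-0.06]],
    [50,[0.08,0.15,0.02],[0.02,-0.15,-0.09]],
    [50,[0.095,0.195,0.02],[0.025,-0.21,-0.12]],
    [50,[0.11,0.24,0.02],[0.03,-0.27,-0.15]],
    [50,[0.125,0.285,0.02],[0.04,-0.325,-0.185]],
    [50,[0.14,0.33,0.02],[0.048,-0.3935,-0.2215]],
    [50,[0.15,0.375,0.02],[0.048,-0.3935,-0.2215]]
  ]
}}

```text
t: 0.9
ee_pos: [0.352, -0.2461, 0.2554]
ee_rot: [[-0.715, 0.127, 0.687], [0.095, 0.992, -0.084], [-0.693, 0.005, -0.721]]
ft_force: [-0.8, -0.6, -0.5]
opening: 0.58
grasp_force: 0.0
```

Scaled: -227 mm / 1000 = -0.227, -210 mm / 1000 = -0.21.

Request:
{"method": "arm_command", "body": {
  "commands": [
    [50,[0.03,0.02,-0.04],[0,0,0]],
    [50,[0.05,0.035,-0.08],[0,0,0]],
    [50,[0.06,0.035,-0.125],[0,0,0]],
    [50,[0.065,0.035,-0.17],[0,0,0]],
    [50,[0.067,0.035,-0.21],[0,0,0]],
    [50,[0.067,0.035,-0.227],[0,0,0]],
    [50,[0.067,0.035,-0.227],[0,0,0]]
  ]
}}

```text
t: 1.6
ee_pos: [0.3986, -0.2026, 0.0708]
ee_rot: [[-0.742, 0.105, 0.663], [0.086, 0.994, -0.061], [-0.665, 0.012, -0.747]]
ft_force: [-0.5, 0.8, -1.0]
opening: 0.575
grasp_force: 0.0
```

```bash
python3 - <<'E'
from h import *
im=get_image("side"); print(get_state()['ee_pos'],get_state()['ee_rot'],np.round(get_state()['joint_positions'],1))
a=cv2.cvtColor(im,cv2.COLOR_RGB2BGR)[120:260,170:400]; cv2.imwrite('pics/s1.png',cv2.resize(a,None,fx=3.4,fy=3.4,interpolation=cv2.INTER_CUBIC))
E
```

```text
[ 0.39751761 -0.20222531  0.06747887] [[-0.7445724   0.10711223  0.65889219]
 [ 0.09088959  0.99411768 -0.05889929]
 [-0.6613252   0.01603165 -0.74992797]] [-37.6  13.6 -37.  -82.8 -21.   16.5]
```

View pics/s1.png

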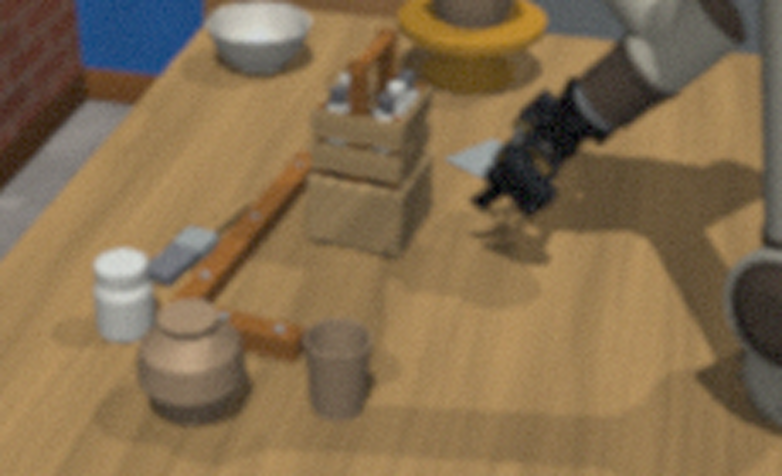

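The hand hangs tilted, clear of the carrier, with its fingertips at about (485,200) in the crop. The carrier is untouched. The arm is lagging, so I'll let it settle.

Request:
{"method": "arm_command", "body": {
  "commands": [
    [50,[0,0,0],[0,0,0]],
    [50,[0,0,0],[0,0,0]],
    [50,[0,0,0],[0,0,0]],
    [50,[0,0,0],[0,0,0]]
  ]
}}

```text
t: 2.05
ee_pos: [0.3987, -0.2022, 0.0724]
ee_rot: [[-0.741, 0.104, 0.663], [0.085, 0.995, -0.061], [-0.666, 0.011, -0.746]]
ft_force: [-0.4, -0.2, -0.1]
opening: 0.572
grasp_force: 0.0
```

```bash
cat > st.py <<'E'
from h import *
from scipy.spatial.transform import Rotation as Ro
import sys
def go(f,w,th=45):
    s=get_state(); R=np.array(s['ee_rot']); t=np.radians(th); Z=np.array([0,0,1])
    z=np.sin(t)*f-np.cos(t)*Z; Rt=np.c_[np.cross(w,z),w,z]
    print(s['t'],np.round(s['ee_pos'],4),np.round(s['joint_positions'],1),'F',np.round(s['ft_force'],1)); print('turn needed',np.round(Ro.from_matrix(Rt@R.T).as_rotvec(),3))
a=-.11; xh=np.array([np.cos(a),np.sin(a),0]); yh=np.array([-np.sin(a),np.cos(a),0])
go(*((xh,yh) if sys.argv[1]=='x' else (yh,-xh)),float(sys.argv[2]) if len(sys.argv)>2 else 45)
E
python3 st.py x
```

```text
2.05 [ 0.3987 -0.2022  0.0724] [-37.1  12.9 -36.9 -82.1 -20.8  15.4] F [-0.4 -0.2 -0.1]
turn needed [-0.017 -0.055 -0.006]
```

Scaled: -36 mm / 1000 = -0.036, 31 mm / 1000 = 0.031, -0.055 rad / 2 = -0.0275.

Request:
{"method": "arm_command", "body": {
  "commands": [
    [50,[0.008,0.006,-0.009],[0,-0.005,0]],
    [50,[0.016,0.013,-0.018],[0,-0.015,0]],
    [50,[0.024,0.019,-0.027],[-0.005,-0.025,0]],
    [50,[0.031,0.025,-0.036],[-0.0085,-0.0275,0]],
    [50,[0.031,0.025,-0.036],[-0.0085,-0.0275,0]],
    [50,[0.031,0.025,-0.036],[-0.0085,-0.0275,0]],
    [50,[0.031,0.025,-0.036],[-0.0085,-0.0275,0]],
    [50,[0.031,0.025,-0.036],[-0.0085,-0.0275,0]]
  ]
}}

```text
t: 2.85
ee_pos: [0.4297, -0.1777, 0.0362]
ee_rot: [[-0.704, 0.104, 0.703], [0.073, 0.995, -0.073], [-0.707, 0.0, -0.707]]
ft_force: [-0.1, 0.6, 0.5]
opening: 0.577
grasp_force: 0.0
```

```bash
python3 st.py x
```

```text
2.85 [ 0.4297 -0.1777  0.0362] [ -45.8   22.2  -40.8 -109.7  -28.8   52.8] F [-0.1  0.6  0.5]
turn needed [-0.    -0.    -0.006]
```

Scaled: 52 mm / 1000 = 0.052, 47 mm / 1000 = 0.047.

Request:
{"method": "arm_command", "body": {
  "commands": [
    [50,[0.01,-0.001,0],[0,0,0]],
    [50,[0.02,-0.002,0],[0,0,0]],
    [50,[0.027,-0.003,0],[0,0,0]],
    [50,[0.032,-0.0035,0],[0,0,0]],
    [50,[0.037,-0.004,0],[0,0,0]],
    [50,[0.042,-0.0046,0],[0,0,0]],
    [50,[0.047,-0.0052,0],[0,0,0]],
    [50,[0.052,-0.0058,0],[0,0,0]]
  ]
}}

```text
t: 3.65
ee_pos: [0.4757, -0.1819, 0.033]
ee_rot: [[-0.712, 0.105, 0.695], [0.076, 0.994, -0.073], [-0.699, 0.001, -0.716]]
ft_force: [-19.7, 2.0, 11.3]
opening: 0.573
grasp_force: 9.7
```

```bash
python3 st.py x
```

```text
3.65 [ 0.4757 -0.1819  0.033 ] [ -39.4   23.7  -35.2 -108.5  -23.9   45.3] F [-19.7   2.   11.3]
turn needed [-0.002 -0.012 -0.005]
```

Scaled: 26 mm / 1000 = 0.026, 23 mm / 1000 = 0.023.

Request:
{"method": "arm_command", "body": {
  "commands": [
    [50,[0.004,-0.0004,0.001],[0,0,0]],
    [50,[0.008,-0.0009,0.001],[0,0,0]],
    [50,[0.012,-0.0013,0.001],[0,0,0]],
    [50,[0.016,-0.0018,0.001],[0,0,0]],
    [50,[0.02,-0.0022,0.001],[0,0,0]],
    [50,[0.023,-0.0026,0.001],[0,0,0]],
    [50,[0.026,-0.0029,0.001],[0,0,0]]
  ]
}}

```text
t: 4.35
ee_pos: [0.5016, -0.1844, 0.0332]
ee_rot: [[-0.712, 0.104, 0.694], [0.076, 0.995, -0.072], [-0.698, 0.001, -0.716]]
ft_force: [-15.4, 0.9, 7.2]
opening: 0.579
grasp_force: 7.7
```

```bash
python3 st.py x;  python3 - <<'E'
from h import *
im=get_image("top")
a=cv2.cvtColor(im,cv2.COLOR_RGB2BGR)[130:240,205:365]; cv2.imwrite('pics/t2.png',cv2.resize(a,None,fx=5,fy=5,interpolation=cv2.INTER_CUBIC))
E
```

```text
4.35 [ 0.5016 -0.1844  0.0332] [ -36.1   24.4  -31.8 -106.5  -21.5   40.2] F [-15.4   0.9   7.2]
turn needed [-0.003 -0.013 -0.006]
```

View pics/t2.png

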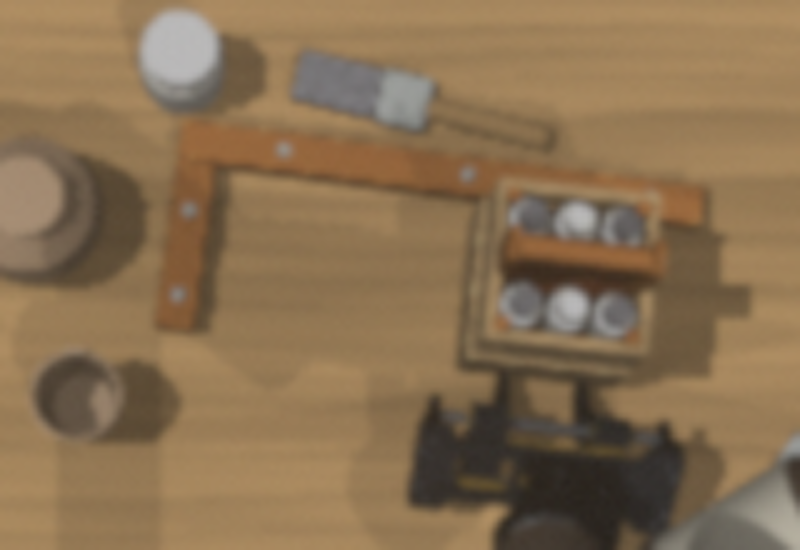

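The fingers are flush on the kick board at about (500,385) and (580,385) in the crop. The carrier is upright and square, close to the long rail. I'll keep pushing until it makes contact.

Scaled: 11 mm / 1000 = 0.011, 10 mm / 1000 = 0.01.

Request:
{"method": "arm_command", "body": {
  "commands": [
    [50,[0.003,-0.0003,0],[0,0,0]],
    [50,[0.006,-0.0006,0],[0,0,0]],
    [50,[0.008,-0.0009,0],[0,0,0]],
    [50,[0.01,-0.0011,0],[0,0,0]],
    [50,[0.011,-0.0012,0],[0,0,0]]
  ]
}}

```text
t: 4.9
ee_pos: [0.5112, -0.1854, 0.033]
ee_rot: [[-0.713, 0.104, 0.693], [0.075, 0.995, -0.072], [-0.697, 0.001, -0.717]]
ft_force: [-25.7, 1.9, 16.3]
opening: 0.572
grasp_force: 12.4
```

Scaled: 3 mm / 1000 = 0.003, 2 mm / 1000 = 0.002.

Request:
{"method": "arm_command", "body": {
  "commands": [
    [50,[0.002,-0.0002,0],[0,0,0]],
    [50,[0.003,-0.0003,0],[0,0,0]],
    [50,[0.003,-0.0003,0],[0,0,0]]
  ]
}}

```text
t: 5.2
ee_pos: [0.5114, -0.1854, 0.0328]
ee_rot: [[-0.715, 0.104, 0.691], [0.075, 0.995, -0.073], [-0.695, 0.0, -0.719]]
ft_force: [-33.5, 1.8, 22.0]
opening: 0.578
grasp_force: 16.6
```

Long-rail contact came at TCP x of about 0.511, against 0.515 predicted. Next I'll retreat and raise.

Scaled: 210 mm / 1000 = 0.21, 185 mm / 1000 = 0.185.

Request:
{"method": "arm_command", "body": {
  "commands": [
    [50,[-0.02,0.002,0],[0,0,0]],
    [50,[-0.05,0.005,0.005],[0,0,0]],
    [50,[-0.08,0.005,0.02],[0,0,0]],
    [50,[-0.095,0,0.06],[0,0,0]],
    [50,[-0.1,-0.02,0.105],[0,0,0]],
    [50,[-0.1,-0.045,0.15],[0,0,0]],
    [50,[-0.1,-0.08,0.185],[0,0,0]],
    [50,[-0.1,-0.12,0.21],[0,0,0]]
  ]
}}

```text
t: 6.0
ee_pos: [0.4197, -0.2465, 0.1771]
ee_rot: [[-0.706, 0.104, 0.7], [0.077, 0.995, -0.07], [-0.704, 0.004, -0.711]]
ft_force: [0.0, -0.1, -1.3]
opening: 0.575
grasp_force: 0.0
```

```bash
python3 st.py y
```

```text
6.0 [ 0.4197 -0.2465  0.1771] [-27.6   2.4 -32.5 -51.4 -19.6 -24.7] F [ 0.  -0.1 -1.3]
turn needed [-0.    -0.007  1.564]
```

Scaled: -130 mm / 1000 = -0.13, -125 mm / 1000 = -0.125, 1 rad / 2 = 0.5.

Request:
{"method": "arm_command", "body": {
  "commands": [
    [50,[0,-0.02,0.02],[0,0,0.05]],
    [50,[0,-0.04,0.04],[0,0,0.11]],
    [50,[0,-0.06,0.06],[0,0,0.175]],
    [50,[0,-0.08,0.075],[0,0,0.24]],
    [50,[0,-0.1,0.075],[0,0,0.305]],
    [50,[0,-0.115,0.075],[0,0,0.37]],
    [50,[0,-0.125,0.075],[0,0,0.435]],
    [50,[0,-0.13,0.075],[0,0,0.5]]
  ]
}}

```text
t: 6.8
ee_pos: [0.4202, -0.379, 0.2513]
ee_rot: [[-0.443, -0.782, 0.438], [-0.553, 0.623, 0.553], [-0.706, 0.003, -0.708]]
ft_force: [0.4, 1.2, -0.1]
opening: 0.573
grasp_force: 0.0
```

```bash
python3 st.py y
```

```text
6.8 [ 0.4202 -0.379   0.2513] [-50.5  23.8   7.7 -43.7 -86.9  19.5] F [ 0.4  1.2 -0.1]
turn needed [ 0.    -0.004  0.563]
```

Scaled: -165 mm / 1000 = -0.165, 150 mm / 1000 = 0.15, 0.563 rad / 2 = 0.2815.

Request:
{"method": "arm_command", "body": {
  "commands": [
    [50,[0.02,0,0],[0,0,0.05]],
    [50,[0.05,0.005,0],[0,0,0.11]],
    [50,[0.085,0.01,0],[0,0,0.17]],
    [50,[0.12,0.02,-0.02],[0,0,0.23]],
    [50,[0.15,0.03,-0.05],[0,0,0.2815]],
    [50,[0.151,0.04,-0.09],[0,0,0.2815]],
    [50,[0.151,0.044,-0.13],[0,0,0.2815]],
    [50,[0.151,0.044,-0.165],[0,0,0.2815]]
  ]
}}

```text
t: 7.6
ee_pos: [0.5717, -0.3319, 0.0841]
ee_rot: [[-0.082, -0.994, 0.075], [-0.703, 0.111, 0.703], [-0.707, 0.005, -0.707]]
ft_force: [0.7, -1.3, 0.0]
opening: 0.574
grasp_force: 0.0
```

```bash
python3 st.py y
```

```text
7.6 [ 0.5717 -0.3319  0.0841] [-34.7  46.6  22.8 -38.4 -91.4  36.2] F [ 0.7 -1.3  0. ]
turn needed [-0.    -0.005  0.002]
```

Next I'll descend to z of about 0.036 and approach along +y, leaving a small gap, then look.

Scaled: -48 mm / 1000 = -0.048, -40 mm / 1000 = -0.04, -0.005 rad / 2 = -0.0025.

Request:
{"method": "arm_command", "body": {
  "commands": [
    [50,[0,0.003,-0.02],[0,0,0]],
    [50,[0,0.006,-0.04],[0,-0.0025,0]],
    [50,[0,0.015,-0.048],[0,-0.0025,0]],
    [50,[0.001,0.025,-0.048],[0,-0.0025,0]],
    [50,[0.002,0.033,-0.048],[0,-0.0025,0]],
    [50,[0.003,0.038,-0.048],[0,-0.0025,0]],
    [50,[0.003,0.038,-0.048],[0,-0.0025,0]]
  ]
}}

```text
t: 8.3
ee_pos: [0.5753, -0.2952, 0.0408]
ee_rot: [[-0.075, -0.994, 0.083], [-0.705, 0.112, 0.7], [-0.705, -0.006, -0.709]]
ft_force: [-0.1, -0.8, -0.1]
opening: 0.575
grasp_force: 0.0
```

```bash
python3 st.py y;  python3 - <<'E'
from h import *
im=get_image("top")
a=cv2.cvtColor(im,cv2.COLOR_RGB2BGR)[130:240,225:385]; cv2.imwrite('pics/t3.png',cv2.resize(a,None,fx=5,fy=5,interpolation=cv2.INTER_CUBIC))
E
```

```text
8.3 [ 0.5753 -0.2952  0.0408] [-32.4  47.5  17.7 -39.6 -85.1  38.7] F [-0.1 -0.8 -0.1]
turn needed [0.003 0.005 0.002]
```

View pics/t3.png

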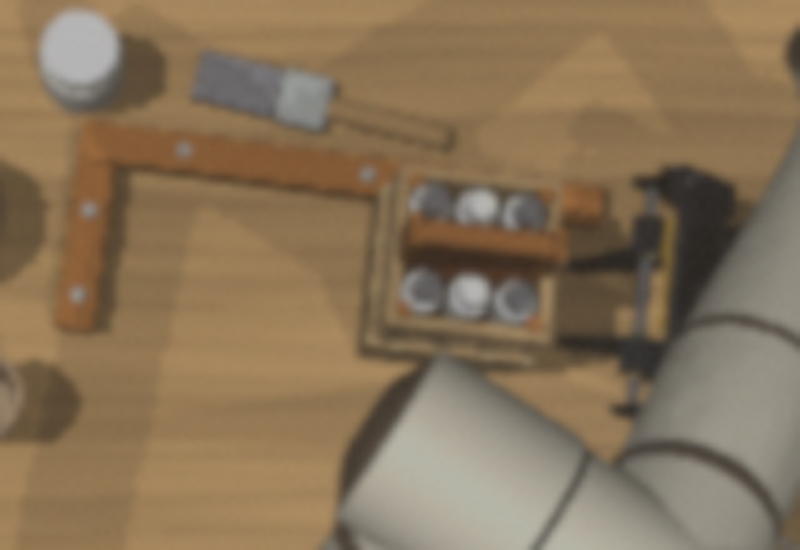

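The fingers sit just short of the -y face, at about (570,262) and (570,345) in the crop. The carrier is against the long rail and the arm is clear of it. I'll push along +y.

Request:
{"method": "arm_command", "body": {
  "commands": [
    [50,[0.004,0.005,-0.004],[0,0,0]],
    [50,[0.005,0.01,-0.004],[0,0,0]],
    [50,[0.0057,0.015,-0.004],[0,0,0]],
    [50,[0.0063,0.02,-0.004],[0,0,0]],
    [50,[0.0068,0.024,-0.004],[0,0,0]],
    [50,[0.0072,0.028,-0.004],[0,0,0]],
    [50,[0.0077,0.032,-0.004],[0,0,0]],
    [50,[0.0083,0.037,-0.004],[0,0,0]]
  ]
}}

```text
t: 9.15
ee_pos: [0.5822, -0.2637, 0.0353]
ee_rot: [[-0.078, -0.993, 0.083], [-0.71, 0.114, 0.695], [-0.7, -0.005, -0.715]]
ft_force: [-3.1, -10.8, 1.3]
opening: 0.578
grasp_force: 5.9
```

```bash
python3 st.py y
```

```text
9.15 [ 0.5822 -0.2637  0.0353] [-30.   46.5  15.  -40.5 -82.1  38.1] F [ -3.1 -10.8   1.3]
turn needed [0.011 0.004 0.004]
```

Scaled: 48 mm / 1000 = 0.048, 42 mm / 1000 = 0.042.

Request:
{"method": "arm_command", "body": {
  "commands": [
    [50,[0.0007,0.006,0],[0,0,0]],
    [50,[0.0014,0.012,0],[0,0,0]],
    [50,[0.0021,0.018,0],[0,0,0]],
    [50,[0.0028,0.024,0],[0,0,0]],
    [50,[0.0034,0.03,0],[0,0,0]],
    [50,[0.0041,0.036,0],[0,0,0]],
    [50,[0.0048,0.042,0],[0,0,0]],
    [50,[0.0055,0.048,0],[0,0,0]]
  ]
}}

```text
t: 9.95
ee_pos: [0.588, -0.2159, 0.0352]
ee_rot: [[-0.078, -0.993, 0.084], [-0.71, 0.115, 0.695], [-0.7, -0.006, -0.714]]
ft_force: [-2.7, -11.7, 1.6]
opening: 0.576
grasp_force: 6.2
```

Scaled: 48 mm / 1000 = 0.048, 42 mm / 1000 = 0.042.

Request:
{"method": "arm_command", "body": {
  "commands": [
    [50,[0.0007,0.006,0],[0,0,0]],
    [50,[0.0014,0.012,0],[0,0,0]],
    [50,[0.0021,0.018,0],[0,0,0]],
    [50,[0.0028,0.024,0],[0,0,0]],
    [50,[0.0034,0.03,0],[0,0,0]],
    [50,[0.0041,0.036,0],[0,0,0]],
    [50,[0.0048,0.042,0],[0,0,0]],
    [50,[0.0055,0.048,0],[0,0,0]]
  ]
}}

```text
t: 10.75
ee_pos: [0.5939, -0.1678, 0.0352]
ee_rot: [[-0.077, -0.993, 0.085], [-0.71, 0.115, 0.695], [-0.7, -0.006, -0.714]]
ft_force: [-2.6, -12.2, 1.9]
opening: 0.577
grasp_force: 6.1
```

```bash
python3 st.py y;  python3 - <<'E'
from h import *
im=get_image("top")
a=cv2.cvtColor(im,cv2.COLOR_RGB2BGR)[130:240,205:365]; cv2.imwrite('pics/t4.png',cv2.resize(a,None,fx=5,fy=5,interpolation=cv2.INTER_CUBIC))
E
```

```text
10.75 [ 0.5939 -0.1678  0.0352] [-23.1  43.1   8.1 -44.  -75.5  36.1] F [ -2.6 -12.2   1.9]
turn needed [0.011 0.005 0.005]
```

View pics/t4.png

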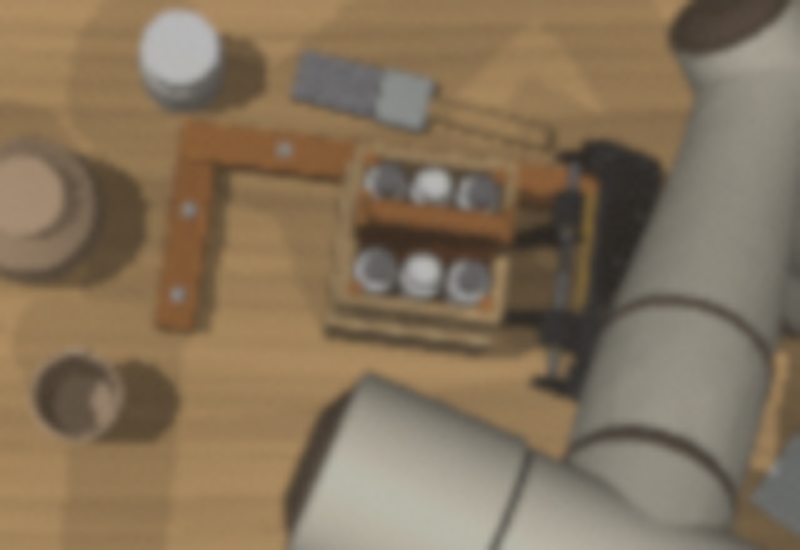

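The carrier is upright, square and sliding along the rail, with its left face at about crop x=335 and the short rail's face at 210. I'll continue.

Scaled: 48 mm / 1000 = 0.048, 42 mm / 1000 = 0.042.

Request:
{"method": "arm_command", "body": {
  "commands": [
    [50,[0.0007,0.006,0],[0,0,0]],
    [50,[0.0014,0.012,0],[0,0,0]],
    [50,[0.0021,0.018,0],[0,0,0]],
    [50,[0.0028,0.024,0],[0,0,0]],
    [50,[0.0034,0.03,0],[0,0,0]],
    [50,[0.0041,0.036,0],[0,0,0]],
    [50,[0.0048,0.042,0],[0,0,0]],
    [50,[0.0055,0.048,0],[0,0,0]]
  ]
}}

```text
t: 11.6
ee_pos: [0.5997, -0.1196, 0.0352]
ee_rot: [[-0.077, -0.993, 0.085], [-0.71, 0.115, 0.695], [-0.7, -0.007, -0.714]]
ft_force: [-1.6, -11.8, 1.2]
opening: 0.581
grasp_force: 6.0
```

Scaled: 37 mm / 1000 = 0.037, 34 mm / 1000 = 0.034.

Request:
{"method": "arm_command", "body": {
  "commands": [
    [50,[0.0006,0.005,0],[0,0,0]],
    [50,[0.0011,0.01,0],[0,0,0]],
    [50,[0.0017,0.015,0],[0,0,0]],
    [50,[0.0023,0.02,0],[0,0,0]],
    [50,[0.0029,0.025,0],[0,0,0]],
    [50,[0.0034,0.03,0],[0,0,0]],
    [50,[0.0038,0.034,0],[0,0,0]],
    [50,[0.0042,0.037,0],[0,0,0]]
  ]
}}

```text
t: 12.4
ee_pos: [0.6042, -0.0823, 0.0352]
ee_rot: [[-0.077, -0.993, 0.085], [-0.709, 0.114, 0.695], [-0.701, -0.007, -0.714]]
ft_force: [-0.9, -11.6, 2.0]
opening: 0.574
grasp_force: 6.0
```

Scaled: 9 mm / 1000 = 0.009, 8 mm / 1000 = 0.008.

Request:
{"method": "arm_command", "body": {
  "commands": [
    [50,[0.0003,0.003,0],[0,0,0]],
    [50,[0.0006,0.006,0],[0,0,0]],
    [50,[0.0009,0.008,0],[0,0,0]],
    [50,[0.0009,0.009,0],[0,0,0]]
  ]
}}

```text
t: 12.8
ee_pos: [0.6052, -0.0734, 0.0352]
ee_rot: [[-0.077, -0.993, 0.085], [-0.709, 0.115, 0.695], [-0.701, -0.007, -0.714]]
ft_force: [-0.7, -12.2, 0.7]
opening: 0.573
grasp_force: 6.0
```

Scaled: 7 mm / 1000 = 0.007, 6 mm / 1000 = 0.006.

Request:
{"method": "arm_command", "body": {
  "commands": [
    [50,[0.0003,0.002,0],[0,0,0]],
    [50,[0.0005,0.004,0],[0,0,0]],
    [50,[0.0007,0.006,0],[0,0,0]],
    [50,[0.0008,0.007,0],[0,0,0]]
  ]
}}

```text
t: 13.2
ee_pos: [0.6055, -0.0712, 0.0353]
ee_rot: [[-0.076, -0.993, 0.086], [-0.715, 0.114, 0.69], [-0.695, -0.009, -0.719]]
ft_force: [-5.9, -26.6, 5.4]
opening: 0.578
grasp_force: 13.1
```

Scaled: 4 mm / 1000 = 0.004, 3 mm / 1000 = 0.003.

Request:
{"method": "arm_command", "body": {
  "commands": [
    [50,[0.0002,0.002,0],[0,0,0]],
    [50,[0.0004,0.003,0],[0,0,0]],
    [50,[0.0004,0.004,0],[0,0,0]]
  ]
}}

```text
t: 13.5
ee_pos: [0.6055, -0.0709, 0.0353]
ee_rot: [[-0.076, -0.993, 0.086], [-0.718, 0.114, 0.686], [-0.692, -0.01, -0.722]]
ft_force: [-8.2, -35.4, 8.7]
opening: 0.577
grasp_force: 17.8
```

The short rail is firmly reached at TCP y=-0.071, against -0.069 predicted. I'll back off and check.

Scaled: -205 mm / 1000 = -0.205, -200 mm / 1000 = -0.2.

Request:
{"method": "arm_command", "body": {
  "commands": [
    [50,[-0.001,-0.01,0],[0,0,0]],
    [50,[-0.004,-0.04,0],[0,0,0]],
    [50,[-0.009,-0.085,0.005],[0,0,0]],
    [50,[-0.014,-0.13,0.02],[0,0,0]],
    [50,[-0.025,-0.165,0.05],[0,0,0]],
    [50,[-0.035,-0.19,0.09],[0,0,0]],
    [50,[-0.04,-0.2,0.13],[0,0,0]],
    [50,[-0.04,-0.205,0.175],[0,0,0]]
  ]
}}

```text
t: 14.3
ee_pos: [0.5643, -0.2641, 0.2109]
ee_rot: [[-0.081, -0.993, 0.082], [-0.703, 0.115, 0.702], [-0.707, -0.001, -0.708]]
ft_force: [0.2, 0.3, -0.3]
opening: 0.576
grasp_force: 0.0
```

```bash
python3 st.py y;  python3 - <<'E'
from h import *
im=cv2.cvtColor(get_image("top"),cv2.COLOR_RGB2BGR); a=im[140:215,220:320]
b=cv2.cvtColor(get_image("side"),cv2.COLOR_RGB2BGR)[150:250,190:290]
cv2.imwrite('pics/f.png',np.vstack([cv2.resize(a,(400,300),interpolation=3),cv2.resize(b,(400,300),interpolation=3)]) if 0 else np.hstack([cv2.resize(a,(400,300),interpolation=2),cv2.resize(b,(400,400),interpolation=2)[:300]]))
cv2.imwrite('pics/f0.png',cv2.resize(a,None,fx=8,fy=8,interpolation=cv2.INTER_CUBIC))
E
```

```text
14.3 [ 0.5643 -0.2641  0.2109] [-30.9  34.9  19.8 -40.3 -95.5  27.9] F [ 0.2  0.3 -0.3]
turn needed [0.001 0.001 0.005]
```

View pics/f0.png

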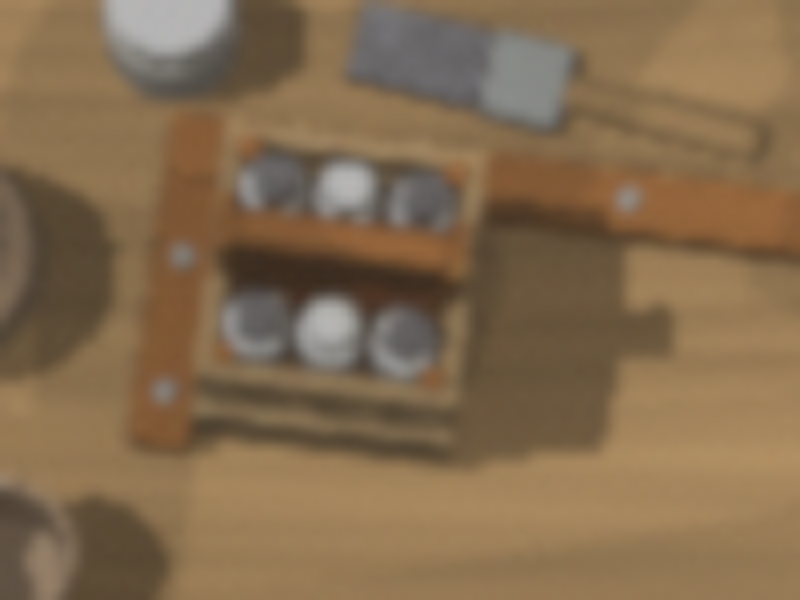

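View pics/f.png

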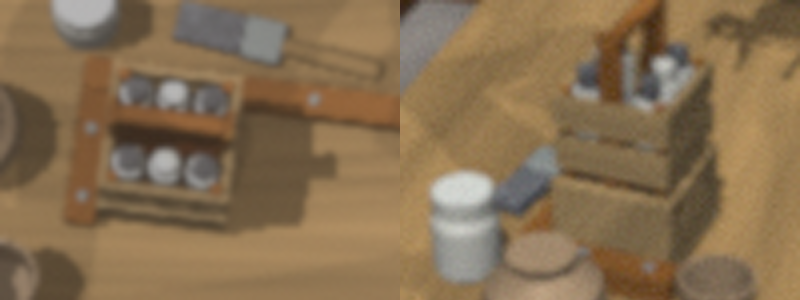

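The carrier is upright in the corner and flush with the short rail. The front base edge runs about (195,435) to (455,460) and the long rail's inner edge about (490,215) to (800,252). I'll compare the front-edge-to-rail distance now with the moment it was known to touch the rail.

```bash
python3 - <<'E'
from h import *
def G(img,f,ox,oy,x,y): return px2w('top',(x+.5)/f-.5+ox,(y+.5)/f-.5+oy,G.z)[:2]
def dark(fn,f,xs,y0,y1):
    g=cv2.GaussianBlur(cv2.imread(fn),(0,0),f*.4).astype(float).sum(2)
    d=np.gradient(g,axis=0); out=[]
    for x in xs:                     # last strong dark->light transition = outline of side shadow/base
        c=d[y0:y1,x]; out.append((x,y0+int(np.argmax(c))))
    return np.array(out)
# long rail inner top edge and front base edge, both by gradient
for nm,fn,f,ox,oy,fx,fy,rx,ry in (('contact','pics/t3.png',5,225,130,range(375,425,5),(335,375),range(140,360,10),(150,215)),
                         ('final','pics/f0.png',8,220,140,range(210,440,10),(415,480),range(650,790,10),(215,275))):
    e=dark(fn,f,fx,*fy); G.z=.006; E=np.array([G(0,f,ox,oy,*p) for p in e])
    r=dark(fn,f,rx,*ry); G.z=.0; R=np.array([G(0,f,ox,oy,*p) for p in r])
    k=np.polyfit(R[:,1],R[:,0],1); ke=np.polyfit(E[:,1],E[:,0],1)
    print(nm,'rail slope',k[0],'base slope',ke[0],'dist mm',1000*np.mean((np.polyval(k,E[:,1])-E[:,0])/np.hypot(1,k[0])),np.round(np.polyval(k,0),4), e[:,1],r[:,1])
E
```

```text
contact rail slope 0.12308626985134236 base slope -0.3840322706192028 dist mm 117.16580341252588 0.6758 [359 361 362 362 361 361 361 362 342 340] [173 173 175 176 178 178 180 182 183 184 185 186 188 188 190 192 193 194
 195 198 198 201]
final rail slope 0.12922320369360482 base slope 0.10685038188605965 dist mm 120.53375701561494 0.6768 [443 438 437 439 442 443 444 445 445 448 448 451 452 453 452 452 454 459
 456 459 461 462 465] [247 248 249 250 251 251 255 254 256 258 260 262 263 264]
```

The gap to the long rail looks like 2–3 mm with a slight skew. That is within tolerance, but I have time for a gentle, square finishing push in +x, offset toward -y to stay away from the cup.

Scaled: -150 mm / 1000 = -0.15, -145 mm / 1000 = -0.145, -1 rad / 2 = -0.5.

Request:
{"method": "arm_command", "body": {
  "commands": [
    [50,[-0.02,-0.02,0.03],[0,0,-0.05]],
    [50,[-0.05,-0.04,0.06],[0,0,-0.115]],
    [50,[-0.085,-0.045,0.08],[0,0,-0.18]],
    [50,[-0.12,-0.045,0.08],[0,0,-0.245]],
    [50,[-0.145,-0.035,0.08],[0,0,-0.31]],
    [50,[-0.15,-0.02,0.08],[0,0,-0.375]],
    [50,[-0.15,0,0.08],[0,0,-0.44]],
    [50,[-0.15,0.02,0.08],[0,0,-0.5]]
  ]
}}

```text
t: 15.2
ee_pos: [0.4148, -0.2426, 0.2903]
ee_rot: [[-0.636, -0.435, 0.637], [-0.31, 0.9, 0.306], [-0.707, -0.004, -0.707]]
ft_force: [0.7, 1.2, -0.6]
opening: 0.576
grasp_force: 0.0
```

```bash
sed -i 's/a=-.11/a=-.12/' st.py; python3 st.py x
```

```text
15.2 [ 0.4148 -0.2426  0.2903] [-39.4   1.7 -14.7 -47.2 -60.9  -5.5] F [ 0.7  1.2 -0.6]
turn needed [ 0.004  0.    -0.571]
```

Scaled: 245 mm / 1000 = 0.245, 240 mm / 1000 = 0.24, -0.571 rad / 2 = -0.2855.

Request:
{"method": "arm_command", "body": {
  "commands": [
    [50,[0.01,0.03,0],[0,0,-0.05]],
    [50,[0.015,0.065,0],[0,0,-0.1]],
    [50,[0.02,0.105,0],[0,0,-0.15]],
    [50,[0.025,0.145,0],[0,0,-0.2]],
    [50,[0.03,0.185,-0.01],[0,0,-0.25]],
    [50,[0.03,0.22,-0.03],[0,0,-0.2855]],
    [50,[0.03,0.24,-0.06],[0,0,-0.2855]],
    [50,[0.03,0.245,-0.1],[0,0,-0.2855]]
  ]
}}

```text
t: 16.0
ee_pos: [0.4061, -0.1829, 0.2786]
ee_rot: [[-0.753, 0.074, 0.654], [0.034, 0.997, -0.074], [-0.657, -0.034, -0.753]]
ft_force: [-0.8, -0.9, 0.1]
opening: 0.572
grasp_force: 0.0
```

```bash
python3 st.py x
```

```text
16.0 [ 0.4061 -0.1829  0.2786] [  -1.5  -14.8  -49.7   13.   -14.4 -103.4] F [-0.8 -0.9  0.1]
turn needed [ 0.027 -0.071 -0.045]
```

Scaled: 187 mm / 1000 = 0.187, 185 mm / 1000 = 0.185, -0.071 rad / 2 = -0.0355.

Request:
{"method": "arm_command", "body": {
  "commands": [
    [50,[0.01,0.02,0],[0.005,-0.015,-0.01]],
    [50,[0.02,0.045,-0.005],[0.0135,-0.035,-0.0225]],
    [50,[0.03,0.075,-0.01],[0.0135,-0.0355,-0.0225]],
    [50,[0.035,0.105,-0.02],[0.0135,-0.0355,-0.0225]],
    [50,[0.04,0.135,-0.03],[0.0135,-0.0355,-0.0225]],
    [50,[0.045,0.165,-0.04],[0.0135,-0.0355,-0.0225]],
    [50,[0.05,0.185,-0.06],[0.0135,-0.0355,-0.0225]],
    [50,[0.055,0.187,-0.09],[0.0135,-0.0355,-0.0225]]
  ]
}}

```text
t: 16.8
ee_pos: [0.456, -0.0195, 0.2889]
ee_rot: [[-0.746, 0.105, 0.658], [0.081, 0.994, -0.068], [-0.662, 0.002, -0.75]]
ft_force: [-0.1, 0.2, -1.3]
opening: 0.575
grasp_force: 0.0
```

```bash
python3 st.py x
```

```text
16.8 [ 0.456  -0.0195  0.2889] [   7.7  -13.9  -61.2   77.1   -9.2 -177.4] F [-0.1  0.2 -1.3]
turn needed [-0.009 -0.062 -0.014]
```

The arm is at its joint limits in this close-in posture, so I'm dropping the nudge. I'll back the hand out and re-measure the gap carefully.

Scaled: -240 mm / 1000 = -0.24, -220 mm / 1000 = -0.22, 0.5 rad / 2 = 0.25.

Request:
{"method": "arm_command", "body": {
  "commands": [
    [50,[-0.01,-0.025,0],[0,0,0]],
    [50,[-0.02,-0.05,0],[0,0,0]],
    [50,[-0.03,-0.08,0],[0,0,0]],
    [50,[-0.04,-0.115,0],[0,0,0.025]],
    [50,[-0.045,-0.15,0],[0,0,0.075]],
    [50,[-0.045,-0.185,0],[0,0,0.15]],
    [50,[-0.045,-0.22,0],[0,0,0.2]],
    [50,[-0.045,-0.24,0],[0,0,0.25]]
  ]
}}

```text
t: 17.6
ee_pos: [0.3989, -0.2259, 0.2865]
ee_rot: [[-0.798, 0.082, 0.597], [0.029, 0.995, -0.098], [-0.602, -0.061, -0.796]]
ft_force: [-0.2, -0.8, -0.3]
opening: 0.575
grasp_force: 0.0
```

```bash
python3 st.py x; python3 - <<'E'
from h import *
a=np.mean([get_image("top").astype(float) for _ in range(6)],0)[...,::-1]
np.save('avg.npy',a)
def meas(nm,a,sc,ox,oy,ex,ey,rx,ry):
    if sc==1: a=cv2.resize(a,None,fx=8,fy=8,interpolation=cv2.INTER_CUBIC); sc=8
    g=cv2.GaussianBlur(a,(0,0),sc*.4).sum(2); d=np.gradient(g,axis=0)
    W=lambda u,v,z:px2w('top',(u*sc+.0)/sc,v,z)[:2]
    def edge(xs,y0,y1,z):
        P=[]
        for x in xs:
            X=int((x-ox+.5)*sc-.5); Y0=int((y0-oy+.5)*sc); Y1=int((y1-oy+.5)*sc)
            P.append(px2w('top',x,(Y0+np.argmax(d[Y0:Y1,X])+.5)/sc-.5+oy,z)[:2])
        P=np.array(P); k=np.polyfit(P[:,1],P[:,0],1)
        for _ in range(3):
            r=abs(P[:,0]-np.polyval(k,P[:,1])); o=r<=max(.002,1.5*np.median(r)); k=np.polyfit(P[o,1],P[o,0],1)
        return k,P[o]
    k,R=edge(rx,*ry,0.); ke,E=edge(ex,*ey,.006)
    print(nm,'rail',k,'base',ke,len(E),'dist mm',1000*np.mean((np.polyval(k,E[:,1])-E[:,0])/np.hypot(1,k[0])))
meas('contact',cv2.imread('pics/t3.png').astype(float),5,225,130,np.arange(299,311,.5),(198,206),np.arange(254,296,1),(161,172))
meas('final',a,1,0,0,np.arange(247,276,.5),(192,200),np.arange(300,340,1),(167,180))
E
```

```text
17.6 [ 0.3989 -0.2259  0.2865] [ -9.  -12.  -40.2   0.5 -24.6 -85. ] F [-0.2 -0.8 -0.3]
turn needed [ 0.047 -0.143 -0.033]
contact rail [0.1237366  0.67560667] base [0.06988384 0.54603624] 17 dist mm 120.53745492748575
final rail [0.12118238 0.67512434] base [0.11396059 0.55511816] 58 dist mm 119.19275382337626
```

The distance from front edge to rail is 119 mm, against 120.5 mm when touching and 120 mm nominal. The skew is about 0.007 rad, so the carrier is flush with both rails. I'm handing in the job.

```bash
python3 -c "
from cell import job_done; print(job_done())"
```

```text
the job is handed in; nothing more can be done
None
```

I parked the carrier upright in the corner and handed the job in. The images show it flush to the long rail and square within about 0.01 rad, and I pushed it to firm contact (about 35 N) with the short rail. I pushed only on the kick board, no bystander looked moved in the last top view, and the hand ended clear; the hand-in gave no verdict.

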